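Brief the helper: point out part, compound and bedding block

TASK

Show the helper the next job by pointing down with the fingertips, held a few centimetres above each thing for two seconds: first at the bronze collar that is to be polished, then at the brown bar of polishing compound to do it with, and last at the white plaster block it is to be bedded on. Touch and move nothing, and do not come down over the bronze sprue button or the hexagon nut. Finish with the hand raised, fingertips about 20 cm above the bench.

Things in the scene. Friction and masses are not known exactly. Their poses are not given: they have to be found in the camera images.
- bronze_collar: the part to be polished: stepped ring of pale bronze with a hole through it, lying flat, 52 mm across and 20 mm high; origin at the centre of its underside, z up
- polish_bar: brown oblong bar of polishing compound lying flat, 111 (x) x 46 (y) x 33 mm (z); origin at the centre of its underside, z up
- plaster_block: off-white plaster bedding block, 78 (x) x 126 (y) x 30 mm (z), lying flat to the left of the robot's centre line; origin at the centre of its underside, z up
- sprue_button: not to be pointed at: pale bronze cone with a short neck on top, standing, 44 mm across and 46 mm high; origin at the centre of its underside
- hex_nut: not to be pointed at: grey steel hexagon nut lying flat, 24 x 27 mm and 13 mm high; origin at the centre of its underside
- chasing_hammer: bystander: small hammer with a wooden handle lying flat beyond the small parts, 229 x 58 x 28 mm, its length along its own x; origin at the middle of its extent on the underside

How it is judged:
By the outcome, as a careful person would: the job done as asked, in the order asked, and still so for the second after the job is handed in, with the robot touching nothing.
It also fails if it takes over 54 s, if anything falls off the work surface, if the arm or the gripper's body presses on something with over 40 N, if the wrist force passes 120 N, or if a joint passes its speed limit or range.

ROBOT

A 6-joint arm with a two-finger parallel gripper is mounted at the origin on the work surface; the furniture and walls round the work are solid. World frame = base frame: x ahead of the robot, y to its left, z up, the work surface at z = 0. Lengths are in m, angles in rad, forces in N, time in s.
With the tool pointing down it reaches from about 0.375 to 0.9 m from the base axis. Payload 3.1 kg.
Tool frame: the origin (TCP) lies where the fingers leave the gripper's body, on its centre line; the fingertips stand manip.tip_reach ahead of it and the grasp point (between the pads) lies 54 mm ahead of it (manip.tip_reach is the distance from the TCP to the fingertips, in m); z points along the fingers, y is the direction in which the jaws open and shut (so a half turn about z gives the same grasp; the last joint's range is limited). The gripper opens to 85 mm and grips with 20 to 120 N. Pads are 22 mm wide; open, the fingers measure 114 mm over their backs; the gripper's body (76 mm by 85 mm) begins 54 mm behind the grasp point. The pads swing forward as they close: fully open they stand 13 mm farther back than shut.
Start: joints at [1.087, 0.527, 1.433, -0, 1.181, -0.178], TCP at [0.188, 0.596, 0.304] pointing down, gripper open.
Joint ranges: [-3.08, 3.08], [-0.75, 2.2], [0.22, 2.44], [-1.43, 4.57], [0, 2.65], [-2.85, 2.85]. Speed limits (rad/s): [2.79, 2.79, 3.14, 3.14, 3.14, 3.14].

INTERFACE

Orientations are given as a unit quaternion [x, y, z, w].
In Python, from station import manip, cams, order gives the robot as it stands. The module is installed in compiled form; this text tells all that it offers.
- The arm moves only by the tool drive_tool, never from a script. Its arguments are lists of equal length, an entry for each row: "linear": the shift along the tool's x, y, z in mm, a list of three; "rot": the turn, a rotation vector about the tool's x, y, z in degrees, a list of three; "hand": the finger opening in mm, from 0 to 85.4. A call has 1 to 20 rows; each row shifts and turns the pose as measured when the row begins, along the tool's axes as they then stand; what a row does not reach is not made up. A row lasts 1/12 s, in which the tool goes at most 41.7 mm and 7.16 degrees, less where a joint would pass 70% of its speed; a pose out of reach is approached as far as the arm can. A call with a gripper value outside its range is refused whole. The fingers move at their own pace and stop on an object; "force" is the grip in N (left out, the last holds). Time passes only in rows, so rows that do not move let the fingers close. It gives the time, the measured TCP pose, the force and the opening at its end, in the units of the state.
- manip.sense(): the state, without advancing time (a new reading comes with each control period).
- cams.snapshot(name): name is "side" or "top" or "wrist"; returns the picture (420x560x3 uint8, red, green, blue); there is no depth.
- cams.camera_model(name): a dict with "vfov" (degrees; the focal length in pixels is half the picture's height over the tangent of half this angle, whatever the lens; pixels are square), "cx", "cy" (the principal point, pixels), "k1" (the pictures are not rectified: a ray, as slopes to the right and down, at radius r is drawn at 1 + k1 r^2 times it, then the intrinsics apply), "rvec" (rotation vector, rad) and "tvec" (3), from world to camera coordinates, as OpenCV has them. Camera axes: x right, y down, z forward; pixel columns grow to the right and rows downward; lengths in m; the calibration is good to about 2 mm. A picture is of the moment at which its call begins: read the wrist's pose just before it. camera_model takes no time and is no camera call; for the wrist camera it gives the pose at the moment of the call.
- order.sign_off(): hands the job in, once; it reports no verdict.
Trained networks look in the newest picture that a camera, given by its name, has taken for a name from the list of things; names that differ only in an ending like _2 or _b are one class to them, and where a whole thing is asked for, a point or a joint stands for the part that bears it (a point fixed in the world has none). Each returns a list of dicts, best first, with "score" (0 to 1); they miss things now and then, are a little off and sometimes report something else, mostly with a low value. They report only what shows in the picture. A call takes as long as a camera call.
- cams.regions_of(label, camera): "pixels" (420x560 bool, what is visible of it) and "rect" ([left, top, right, bottom] in pixels, round what is visible of it).
- cams.spot_point(label, camera): "at" ([column, row] in pixels: a listed point, or the origin of a listed thing).
The state is a dict: "t": time; "q": joint angles; "qd": joint speeds; "tau": joint torques, N m; "tcp_pos": TCP position; "tool_rot": TCP orientation; "force": force on the tool from outside, world axes, zero at the start; "ft_torque": the same for the moment, N m; "finger_gap": opening from 0.0 (shut) to 1.0 (fully open).
Only numpy, scipy, OpenCV 4.12 (cv2) and the standard library are available. Lean on these libraries where they do the work, as an engineer would, in place of code of your own. Each camera call takes 0.05 s, during which the arm holds its last target. There are 200 camera calls.

## Working session

There is one attempt and no reset: what is moved stays moved. The work goes in short steps, Python scripts to look and compute and a tool call to move; the robot and the scene stay as the last step left them, time stands still between calls to the robot, and variables do not carry over. Pictures are saved under pics/ and viewed, about 8 in all and at most 12, crops included, and the job is handed in when it is done.

Besides the shell and the picture viewer there is one more tool, called after "Request:" as name(argument=value, ...) on one line, values as JSON. drive_tool: Moves the arm, as the interface text tells. Its arguments: {"type":"object","properties":{"linear":{"type":"array","items":{"type":"array","items":{"type":"number"}}},"rot":{"type":"array","items":{"type":"array","items":{"type":"number"}}},"hand":{"type":"array","items":{"type":"number"}},"force":{"type":"number"}},"required":["linear","rot","hand"]}

```bash
mkdir -p pics
cat > h.py <<'E'
import numpy as np, cv2
from station import manip, cams, order
def K(m):
    f=210/np.tan(np.radians(m["vfov"])/2); return np.array([[f,0,m["cx"]],[0,f,m["cy"]],[0,0,1.]])
def ray(m,p):
    k=K(m); d=np.array([(p[0]-k[0,2])/k[0,0],(p[1]-k[1,2])/k[1,1]]); u=d.copy()
    for _ in range(30): u=d/(1+m["k1"]*(u@u))
    R=cv2.Rodrigues(np.array(m["rvec"],float))[0]; t=np.array(m["tvec"],float)
    return -R.T@t, R.T@np.array([u[0],u[1],1])
def onz(m,p,z):
    o,d=ray(m,p); return o+d*(z-o[2])/d[2]
E
cat > a.py <<'E'
from h import *
s=manip.sense(); print(s["t"],s["tcp_pos"],s["tool_rot"],s["force"],s["finger_gap"],manip.tip_reach)
H=dict(bronze_collar=.02,polish_bar=.033,plaster_block=.03,sprue_button=.046,hex_nut=.013,chasing_hammer=.02)
for c in ("top","side"):
    im=cams.snapshot(c); m=cams.camera_model(c); cv2.imwrite(f"pics/{c}0.png",im[:,:,::-1])
    for n,h in H.items():
        for r in cams.regions_of(n,c)[:2]:
            M=cv2.moments(r["pixels"].astype(np.uint8),True); p=(M["m10"]/M["m00"],M["m01"]/M["m00"])
            print(c,n,round(r["score"],2),np.round(r["rect"]),np.round(p),np.round(onz(m,p,h)[:2],3))
        for r in cams.spot_point(n,c)[:2]: print("   pt",round(r["score"],2),np.round(r["at"]),np.round(onz(m,r["at"],0)[:2],3))
print(manip.sense()["t"])
E
python3 a.py
```

```text
0.0 [0.18730008 0.59568946 0.30291854] [ 1.51805605e-01  9.88409771e-01 -1.03725679e-03 -3.27547140e-04] [-0.57701991  0.2636255   0.01001965] 1.0000446785683694 0.0726
top bronze_collar 0.66 [301. 226. 325. 251.] [311. 238.] [0.516 0.079]
   pt 0.66 [310. 237.] [0.52  0.079]
top polish_bar 0.92 [291. 190. 345. 222.] [319. 203.] [0.591 0.061]
   pt 0.94 [319. 203.] [0.597 0.058]
top plaster_block 0.66 [152. 263. 217. 304.] [185. 283.] [0.419 0.351]
   pt 0.87 [186. 282.] [0.419 0.356]
top sprue_button 0.51 [389. 239. 408. 256.] [398. 246.] [ 0.494 -0.105]
top hex_nut 0.58 [384. 198. 395. 209.] [389. 203.] [ 0.593 -0.099]
   pt 0.55 [392. 203.] [ 0.595 -0.107]
top chasing_hammer 0.76 [312. 140. 412. 166.] [362. 158.] [ 0.697 -0.04 ]
   pt 0.98 [360. 160.] [ 0.697 -0.039]
   pt 0.23 [400. 248.] [ 0.494 -0.121]
side bronze_collar 0.81 [264. 243. 290. 266.] [276. 255.] [0.514 0.062]
   pt 0.97 [276. 260.] [0.517 0.076]
side polish_bar 0.85 [296. 231. 342. 279.] [318. 253.] [0.587 0.039]
   pt 0.61 [317. 262.] [0.589 0.057]
side plaster_block 0.77 [196. 166. 227. 205.] [209. 183.] [0.405 0.338]
   pt 0.77 [216. 189.] [0.42  0.363]
side sprue_button 0.86 [270. 307. 294. 343.] [281. 329.] [ 0.492 -0.149]
   pt 0.91 [281. 333.] [ 0.496 -0.111]
   pt 0.7 [320. 262.] [0.594 0.056]
side hex_nut 0.8 [332. 310. 347. 324.] [340. 318.] [ 0.59  -0.106]
   pt 0.51 [339. 321.] [ 0.59  -0.099]
side chasing_hammer 0.96 [363. 239. 439. 333.] [398. 292.] [ 0.697 -0.071]
side chasing_hammer 0.19 [269. 308. 294. 345.] [281. 329.] [ 0.495 -0.122]
   pt 0.9 [391. 289.] [ 0.698 -0.04 ]
1.3
```

```bash
python3 -c "
import cv2,numpy as np
a=cv2.imread('pics/top0.png')[120:340,130:430];b=cv2.imread('pics/side0.png')[130:350,170:470]
cv2.imwrite('pics/c0.png',np.vstack([cv2.resize(x,None,fx=1.36,fy=1.36,interpolation=2) for x in (a,b)]))"
```

```text
(no output)
```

View pics/c0.png

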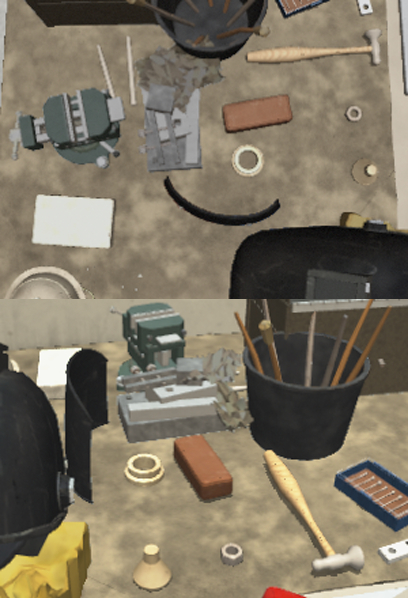

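View pics/top0.png

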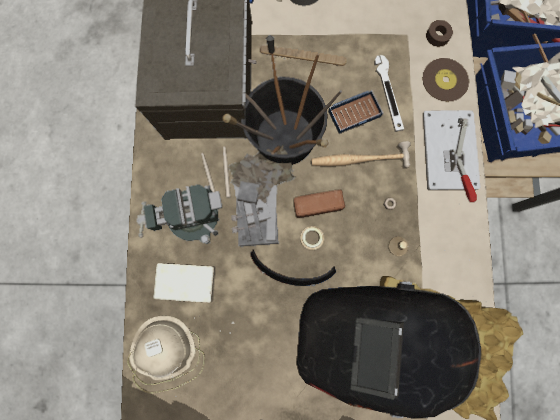

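```bash
python3 -c "
from h import *
for c in ('top','side'):
    m=cams.camera_model(c); print(c,np.round(onz(m,(280,210),0),3),np.round(ray(m,(0,0))[0],3))"
```

```text
top [0.581 0.146 0.   ] [0.426 0.128 0.906]
side [0.549 0.247 0.   ] [ 0.417 -0.663  0.564]
```

View pics/side0.png

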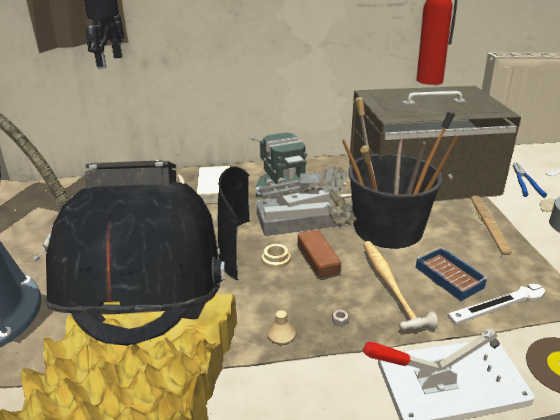

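```bash
python3 -c "
from h import *
mt=cams.camera_model('top'); ms=cams.camera_model('side')
f=lambda m,p,z:np.round(onz(m,p,z)[:2],3)
for p in ((237,278),(247,222),(248,175),(232,168),(219,190)): print('side',p,[f(ms,p,z) for z in (0,.08,.12,.16,.2)])
for p in ((335,268),(330,276),(300,282),(275,275),(252,252)): print('top',p,[f(mt,p,z) for z in (0,.08,.12,.16,.2)])
print('mask side',[f(ms,p,z) for p in ((180,186),(210,215)) for z in (.1,.2,.3)])
print('mask top',[f(mt,p,z) for p in ((310,295),(300,330)) for z in (.0,.1,.2,.3)])
a=cv2.imread('pics/top0.png')[220:300,230:350];b=cv2.imread('pics/side0.png')[160:285,200:300]
cv2.imwrite('pics/c1.png',np.hstack([cv2.resize(a,(480,320)),cv2.resize(b,(256,320))]))"
```

```text
side (237, 278) [array([0.441, 0.034]), array([ 0.437, -0.065]), array([ 0.436, -0.115]), array([ 0.434, -0.164]), array([ 0.432, -0.213])]
side (247, 222) [array([0.476, 0.211]), array([0.467, 0.087]), array([0.463, 0.025]), array([ 0.459, -0.037]), array([ 0.455, -0.099])]
side (248, 175) [array([0.498, 0.418]), array([0.487, 0.265]), array([0.481, 0.188]), array([0.475, 0.111]), array([0.469, 0.035])]
side (232, 168) [array([0.463, 0.462]), array([0.456, 0.302]), array([0.453, 0.223]), array([0.45 , 0.143]), array([0.446, 0.063])]
side (219, 190) [array([0.426, 0.356]), array([0.424, 0.212]), array([0.424, 0.139]), array([0.423, 0.067]), array([ 0.422, -0.005])]
top (335, 268) [array([0.45 , 0.025]), array([0.448, 0.034]), array([0.447, 0.038]), array([0.446, 0.043]), array([0.445, 0.048])]
top (330, 276) [array([0.432, 0.036]), array([0.432, 0.044]), array([0.432, 0.048]), array([0.431, 0.052]), array([0.431, 0.056])]
top (300, 282) [array([0.42 , 0.102]), array([0.42 , 0.105]), array([0.421, 0.106]), array([0.421, 0.107]), array([0.421, 0.108])]
top (275, 275) [array([0.435, 0.157]), array([0.434, 0.155]), array([0.434, 0.153]), array([0.434, 0.152]), array([0.433, 0.151])]
top (252, 252) [array([0.486, 0.209]), array([0.481, 0.202]), array([0.478, 0.198]), array([0.476, 0.194]), array([0.473, 0.191])]
mask side [array([0.351, 0.204]), array([0.365, 0.017]), array([ 0.379, -0.17 ]), array([0.404, 0.089]), array([ 0.407, -0.073]), array([ 0.41 , -0.235])]
mask top [array([0.391, 0.081]), array([0.395, 0.086]), array([0.399, 0.091]), array([0.403, 0.096]), array([0.316, 0.103]), array([0.328, 0.106]), array([0.341, 0.109]), array([0.353, 0.111])]
```

View pics/c1.png

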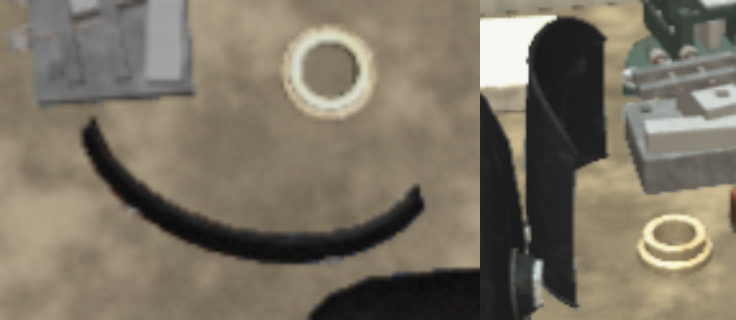

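Request:
drive_tool(linear=[[-23.5, -19.8, 0], [-23.5, -19.8, 0], [-23.5, -19.8, 0], [-23.5, -19.8, 0], [-23.5, -19.8, 0], [-23.5, -19.8, 0], [-23.5, -19.8, 0], [-23.5, -19.8, 0], [-23.5, -19.8, 0], [-23.5, -19.8, 0], [-23.5, -19.8, 0], [-23.5, -19.8, 0], [-23.5, -19.8, 0], [-23.5, -19.8, 0], [-23.5, -19.8, 0], [-23.5, -19.8, 0], [-23.5, -19.8, 0], [-23.5, -19.8, 0], [-23.5, -19.8, 0], [-23.5, -19.8, 0]], rot=[[0, 0, 0], [0, 0, 0], [0, 0, 0], [0, 0, 0], [0, 0, 0], [0, 0, 0], [0, 0, 0], [0, 0, 0], [0, 0, 0], [0, 0, 0], [0, 0, 0], [0, 0, 0], [0, 0, 0], [0, 0, 0], [0, 0, 0], [0, 0, 0], [0, 0, 0], [0, 0, 0], [0, 0, 0], [0, 0, 0]], hand=[0, 0, 0, 0, 0, 0, 0, 0, 0, 0, 0, 0, 0, 0, 0, 0, 0, 0, 0, 0])

```text
t: 2.97
tcp_pos: [0.5317, 0.0614, 0.3051]
tool_rot: [0.146, 0.989, 0.005, 0.004]
force: [-0.3, -0.4, -0.0]
finger_gap: 0.005
```

```bash
cat > w.py <<'E'
from h import *
import sys
from scipy.spatial.transform import Rotation as Ro
s=manip.sense(); p=np.array(s["tcp_pos"]); R=Ro.from_quat(s["tool_rot"]).as_matrix()
im=cams.snapshot("wrist"); m=cams.camera_model("wrist"); cv2.imwrite(f"pics/w{s['t']:.1f}.png",im[:,:,::-1])
print(s["t"],p.round(4),R[:,2].round(3),"tip",manip.tip_reach,(p+R[:,2]*manip.tip_reach).round(4))
for n,h in dict(bronze_collar=.02,polish_bar=.033,plaster_block=.03).items():
    for r in cams.spot_point(n,"wrist")[:2]: print(n,"pt",round(r["score"],2),np.round(r["at"]),onz(m,r["at"],0)[:2].round(4))
    for r in cams.regions_of(n,"wrist")[:1]:
        c=cv2.minEnclosingCircle(np.argwhere(r["pixels"])[:,::-1].astype(np.float32))[0]
        print(n,round(r["score"],2),np.round(r["rect"]),np.round(c),onz(m,c,h)[:2].round(4))
if len(sys.argv)>3:
    t=np.array([float(a) for a in sys.argv[1:4]]); tip=p+R[:,2]*manip.tip_reach
    # turn (deg, tool axes) that brings the tool upright, and shift of the tip to t in tool axes
    tilt=np.degrees(R.T@np.cross(R[:,2],[0,0,-1])); print("tilt",tilt.round(2),"shift mm",(1000*R.T@(t-tip)).round(1))
E
python3 w.py 0.517 0.077 0.055
```

```text
2.9667 [0.5317 0.0614 0.3051] [ 0.01  0.01 -1.  ] tip 0.0726 [0.5324 0.0621 0.2325]
bronze_collar pt 0.82 [285. 168.] [0.5254 0.0677]
bronze_collar 0.94 [265. 147. 307. 183.] [286. 166.] [0.521  0.0696]
polish_bar pt 0.89 [290. 226.] [0.6038 0.0518]
polish_bar 0.97 [248. 191. 338. 253.] [291. 227.] [0.5934 0.0547]
plaster_block 0.75 [435.   0. 555.  66.] [492.  25.] [0.4343 0.3348]
tilt [0.69 0.38 0.  ] shift mm [ 20.2   7.7 177.5]
```

Request:
drive_tool(linear=[[2, 0.8, 0], [3, 1, 10], [3, 1, 15], [3, 1, 15], [3, 1, 15], [2, 1, 15], [2, 1, 10], [1, 0.5, 5], [0, 0, 0], [0, 0, 0], [0, 0, 0]], rot=[[0.2, 0.1, 0], [0.2, 0.1, 0], [0.1, 0.1, 0], [0.1, 0.1, 0], [0, 0, 0], [0, 0, 0], [0, 0, 0], [0, 0, 0], [0, 0, 0], [0, 0, 0], [0, 0, 0]], hand=[0, 0, 0, 0, 0, 0, 0, 0, 0, 0, 0])

```text
t: 4.23
tcp_pos: [0.5061, 0.087, 0.2143]
tool_rot: [0.138, 0.99, 0.0, -0.003]
force: [0.5, -0.2, -1.5]
finger_gap: 0.0
```

```bash
python3 w.py 0.517 0.077 0.055
```

```text
4.2333 [0.5061 0.087  0.2143] [-0.005  0.001 -1.   ] tip 0.0726 [0.5057 0.0871 0.1417]
bronze_collar pt 0.86 [274. 214.] [0.5196 0.0755]
bronze_collar 0.58 [245. 189. 302. 238.] [273. 213.] [0.5132 0.0772]
polish_bar 0.57 [228. 247. 336. 290.] [282. 286.] [0.5828 0.0656]
plaster_block pt 0.59 [533.  31.] [0.4157 0.3569]
plaster_block 0.73 [470.   0. 560.  89.] [514.  40.] [0.4217 0.3126]
tilt [-0.02 -0.32 -0.  ] shift mm [-14.1  -6.6  86.6]
```

Request:
drive_tool(linear=[[-3, -1.5, 8], [-3, -1.5, 12], [-3, -1, 12], [-2, -1, 12], [-1, -0.5, 12], [0, 0, 10], [0, 0, 5], [0, 0, 2], [0, 0, 0], [0, 0, 0]], rot=[[0, -0.1, 0], [0, -0.1, 0], [0, -0.1, 0], [0, 0, 0], [0, 0, 0], [0, 0, 0], [0, 0, 0], [0, 0, 0], [0, 0, 0], [0, 0, 0]], hand=[0, 0, 0, 0, 0, 0, 0, 0, 0, 0])

```text
t: 5.42
tcp_pos: [0.5201, 0.0753, 0.1367]
tool_rot: [0.139, 0.99, -0.0, 0.003]
force: [-0.7, 0.9, 0.7]
finger_gap: -0.0
```

```bash
python3 w.py 0.517 0.077 0.055
```

```text
5.4167 [0.5201 0.0753 0.1367] [ 0.007 -0.001 -1.   ] tip 0.0726 [0.5206 0.0752 0.0641]
bronze_collar pt 0.87 [281. 218.] [0.5188 0.0759]
bronze_collar 0.6 [245. 184. 319. 249.] [280. 218.] [0.5126 0.0772]
polish_bar 0.76 [279. 262. 349. 345.] [310. 302.] [0.5721 0.0812]
tilt [0.04 0.39 0.  ] shift mm [4.  0.7 9.1]
```

Request:
drive_tool(linear=[[2, 0.5, 6], [1, 0, 5], [0, 0, 2], [0, 0, 0], [0, 0, 0], [0, 0, 0], [0, 0, 0], [0, 0, 0], [0, 0, 0], [0, 0, 0], [0, 0, 0], [0, 0, 0], [0, 0, 0], [0, 0, 0], [0, 0, 0], [0, 0, 0], [0, 0, 0], [0, 0, 0], [0, 0, 0], [0, 0, 0]], rot=[[0, 0.1, 0], [0, 0.1, 0], [0, 0, 0], [0, 0, 0], [0, 0, 0], [0, 0, 0], [0, 0, 0], [0, 0, 0], [0, 0, 0], [0, 0, 0], [0, 0, 0], [0, 0, 0], [0, 0, 0], [0, 0, 0], [0, 0, 0], [0, 0, 0], [0, 0, 0], [0, 0, 0], [0, 0, 0], [0, 0, 0]], hand=[0, 0, 0, 0, 0, 0, 0, 0, 0, 0, 0, 0, 0, 0, 0, 0, 0, 0, 0, 0])

```text
t: 7.43
tcp_pos: [0.5176, 0.0769, 0.1234]
tool_rot: [0.139, 0.99, 0.0, 0.003]
force: [0.2, 0.1, -0.0]
finger_gap: -0.002
```

```bash
python3 w.py 0.517 0.077 0.055; python3 -c "
from h import *
a=cams.snapshot('wrist');b=cams.snapshot('side')
cv2.imwrite('pics/c2.png',np.hstack([a[100:400,80:480],b[60:360,100:500]])[:,:,::-1])"
```

```text
7.4333 [0.5176 0.0769 0.1234] [ 0.006 -0.    -1.   ] tip 0.0726 [0.518  0.0769 0.0508]
bronze_collar pt 0.95 [276. 228.] [0.5179 0.0735]
bronze_collar 0.76 [240. 190. 320. 252.] [279. 227.] [0.5115 0.0776]
polish_bar pt 0.67 [286. 320.] [0.5934 0.0597]
polish_bar 0.97 [274. 276. 346. 341.] [310. 308.] [0.5653 0.083 ]
tilt [0.07 0.31 0.  ] shift mm [ 1.  -0.2 -4.2]
```

View pics/c2.png

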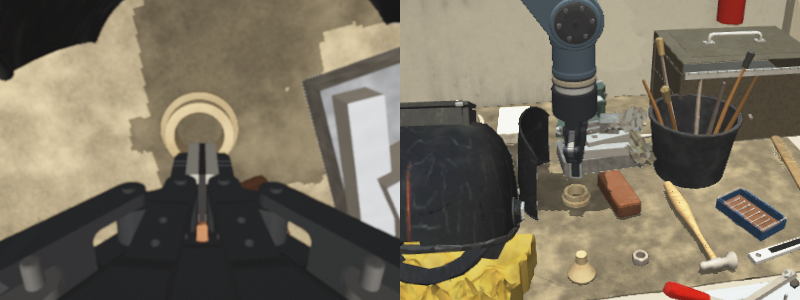

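The picture shows the shut fingertips about 3 cm over the collar (in the side crop the tips at (575,175), collar at (577,196)), clear of the shield and vice. Hold on, then raise and go to the bar.

Request:
drive_tool(linear=[[0, 0, 0], [0, 0, 0], [0, 0, 0], [0, 0, 0], [0, 0, 0], [0, 0, 0], [0, 0, 0], [0, 0, 0], [0, 0, 0], [0, 0, 0], [0, 0, 0], [0, 0, 0], [0, 0, 0], [0, 0, 0], [0, 0, -10], [0, 0, -15], [0, 0, -15], [0, 0, -15], [0, 0, -10], [0, 0, 0]], rot=[[0, 0, 0], [0, 0, 0], [0, 0, 0], [0, 0, 0], [0, 0, 0], [0, 0, 0], [0, 0, 0], [0, 0, 0], [0, 0, 0], [0, 0, 0], [0, 0, 0], [0, 0, 0], [0, 0, 0], [0, 0, 0], [0, 0, 0], [0, 0, 0], [0, 0, 0], [0, 0, 0], [0, 0, 0], [0, 0, 0]], hand=[0, 0, 0, 0, 0, 0, 0, 0, 0, 0, 0, 0, 0, 0, 0, 0, 0, 0, 0, 0])

```text
t: 9.55
tcp_pos: [0.5166, 0.077, 0.193]
tool_rot: [0.139, 0.99, 0.0, 0.002]
force: [-0.6, 0.2, 0.1]
finger_gap: -0.001
```

Request:
drive_tool(linear=[[-8, 0, 0], [-12, 0, 0], [-12, 0.5, 0], [-12, 0.5, 0], [-12, 0.5, 0], [-10, 0.5, 0], [-6, 0, 0], [-2, 0, 0], [0, 0, 0], [0, 0, 0]], rot=[[0, 0.1, 0], [0, 0.1, 0], [0, 0, 0], [0, 0, 0], [0, 0, 0], [0, 0, 0], [0, 0, 0], [0, 0, 0], [0, 0, 0], [0, 0, 0]], hand=[0, 0, 0, 0, 0, 0, 0, 0, 0, 0])

```text
t: 10.38
tcp_pos: [0.5926, 0.0567, 0.1905]
tool_rot: [0.139, 0.99, 0.0, -0.002]
force: [-0.5, -0.9, -0.4]
finger_gap: 0.0
```

```bash
python3 w.py 0.592 0.058 0.066
```

```text
10.3833 [0.5926 0.0567 0.1905] [-0.004  0.001 -1.   ] tip 0.0726 [0.5922 0.0567 0.1179]
bronze_collar 0.93 [245.  84. 310. 146.] [278. 115.] [0.5167 0.0761]
polish_bar pt 0.8 [285. 205.] [0.5938 0.0599]
polish_bar 0.69 [219. 159. 353. 257.] [285. 206.] [0.5865 0.0615]
tilt [-0.   -0.25  0.  ] shift mm [ 0.4  1.1 51.9]
```

Request:
drive_tool(linear=[[0.5, 0.5, 6], [0.5, 0.5, 12], [0, 0.5, 12], [0, 0, 10], [0, 0, 6], [0, 0, 3], [0, 0, 0], [0, 0, 0], [0, 0, 0], [0, 0, 0], [0, 0, 0], [0, 0, 0], [0, 0, 0], [0, 0, 0], [0, 0, 0], [0, 0, 0], [0, 0, 0], [0, 0, 0], [0, 0, 0], [0, 0, 0]], rot=[[0, 0, 0], [0, 0, 0], [0, 0, 0], [0, 0, 0], [0, 0, 0], [0, 0, 0], [0, 0, 0], [0, 0, 0], [0, 0, 0], [0, 0, 0], [0, 0, 0], [0, 0, 0], [0, 0, 0], [0, 0, 0], [0, 0, 0], [0, 0, 0], [0, 0, 0], [0, 0, 0], [0, 0, 0], [0, 0, 0]], hand=[0, 0, 0, 0, 0, 0, 0, 0, 0, 0, 0, 0, 0, 0, 0, 0, 0, 0, 0, 0])

```text
t: 12.4
tcp_pos: [0.593, 0.059, 0.1417]
tool_rot: [0.139, 0.99, 0.0, 0.001]
force: [-0.9, 0.1, -0.8]
finger_gap: 0.002
```

```bash
python3 w.py 0.591 0.059 0.066; python3 -c "
from h import *
b=cams.snapshot('side')
cv2.imwrite('pics/c3.png',b[60:360,100:500,::-1])"
```

```text
12.4 [0.593  0.059  0.1417] [ 0.003  0.001 -1.   ] tip 0.0726 [0.5933 0.0591 0.0691]
bronze_collar 0.8 [233.  73. 314. 151.] [274. 110.] [0.5173 0.0762]
polish_bar pt 0.81 [284. 217.] [0.5927 0.0615]
polish_bar 0.58 [201. 162. 366. 288.] [282. 223.] [0.586  0.0616]
tilt [0.08 0.16 0.  ] shift mm [ 2.2 -0.7  3.1]
```

View pics/c3.png

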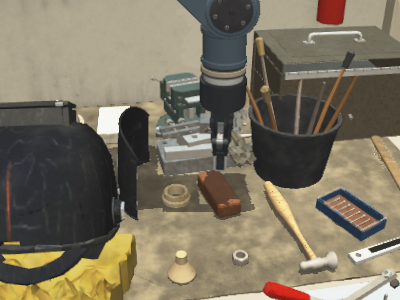

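Tips at (220,168) in this crop are about 3.5 cm above the middle of the bar (218,190), clear of the bucket.

Request:
drive_tool(linear=[[0, 0, 0], [0, 0, 0], [0, 0, 0], [0, 0, 0], [0, 0, 0], [0, 0, 0], [0, 0, 0], [0, 0, 0], [0, 0, 0], [0, 0, 0], [0, 0, 0], [0, 0, 0], [0, 0, 0], [0, 0, 0], [0, 0, 0], [0, 0, 0], [0, 0, 0], [0, 0, 0], [0, 0, -10], [0, 0, -15]], rot=[[0, 0, 0], [0, 0, 0], [0, 0, 0], [0, 0, 0], [0, 0, 0], [0, 0, 0], [0, 0, 0], [0, 0, 0], [0, 0, 0], [0, 0, 0], [0, 0, 0], [0, 0, 0], [0, 0, 0], [0, 0, 0], [0, 0, 0], [0, 0, 0], [0, 0, 0], [0, 0, 0], [0, 0, 0], [0, 0, 0]], hand=[0, 0, 0, 0, 0, 0, 0, 0, 0, 0, 0, 0, 0, 0, 0, 0, 0, 0, 0, 0])

```text
t: 14.47
tcp_pos: [0.5911, 0.0591, 0.1649]
tool_rot: [0.139, 0.99, 0.0, -0.002]
force: [-0.4, -0.4, 0.0]
finger_gap: -0.002
```

Request:
drive_tool(linear=[[0, 0, -20], [0, 0, -20], [0, 0, -20], [0, 0, -20], [0, 0, -15], [0, 0, -8], [0, 0, 0], [0, 0, 0]], rot=[[0, 0, 0], [0, 0, 0], [0, 0, 0], [0, 0, 0], [0, 0, 0], [0, 0, 0], [0, 0, 0], [0, 0, 0]], hand=[0, 0, 0, 0, 0, 0, 0, 0])

```text
t: 15.13
tcp_pos: [0.5919, 0.059, 0.2801]
tool_rot: [0.138, 0.99, 0.001, 0.002]
force: [-0.1, -0.5, 0.2]
finger_gap: -0.001
```

```bash
python3 w.py 0.419 0.353 0.20 | grep -v "_"
```

```text
15.1333 [0.5919 0.059  0.2801] [ 0.003  0.001 -1.   ] tip 0.0726 [0.5921 0.0591 0.2075]
tilt [ 0.08  0.17 -0.  ] shift mm [247.1 235.1   7.2]
```

Request:
drive_tool(linear=[[8, 8, 0], [16, 15, 0], [18, 17, 0], [18, 17, 0], [18, 17, 0], [18, 17, 0], [18, 17, 0], [18, 17, 0], [18, 17, 0], [18, 17, 0], [18, 17, 0], [18, 17, 0], [16, 15, 0], [12, 12, 0], [8, 8, 0], [4, 4, 0], [1, 1, 0], [0, 0, 0], [0, 0, 0]], rot=[[0, 0, 0], [0, 0, 0], [0, 0, 0], [0, 0, 0], [0, 0, 0], [0, 0, 0], [0, 0, 0], [0, 0, 0], [0, 0, 0], [0, 0, 0], [0, 0, 0], [0, 0, 0], [0, 0, 0], [0, 0, 0], [0, 0, 0], [0, 0, 0], [0, 0, 0], [0, 0, 0], [0, 0, 0]], hand=[0, 0, 0, 0, 0, 0, 0, 0, 0, 0, 0, 0, 0, 0, 0, 0, 0, 0, 0])

```text
t: 17.07
tcp_pos: [0.4, 0.3695, 0.2723]
tool_rot: [0.139, 0.99, -0.002, -0.009]
force: [0.1, 0.2, -0.0]
finger_gap: 0.0
```

```bash
python3 w.py 0.419 0.353 0.063
```

```text
17.0667 [0.4    0.3695 0.2723] [-0.017 -0.001 -1.   ] tip 0.0726 [0.3987 0.3695 0.1997]
plaster_block pt 0.57 [276. 206.] [0.4173 0.3568]
plaster_block 0.82 [216. 168. 338. 257.] [275. 212.] [0.4164 0.3558]
tilt [-0.31 -0.95 -0.  ] shift mm [-26.3  -9.5 136.3]
```

Request:
drive_tool(linear=[[-3, -1, 8], [-4, -2, 14], [-4, -2, 16], [-4, -1, 16], [-3, -1, 16], [-2, -1, 16], [-1, 0, 14], [0, 0, 10], [0, 0, 8], [0, 0, 4], [0, 0, 0], [0, 0, 0], [0, 0, 0]], rot=[[-0.1, -0.2, 0], [-0.1, -0.2, 0], [-0.1, -0.2, 0], [0, -0.2, 0], [0, 0, 0], [0, 0, 0], [0, 0, 0], [0, 0, 0], [0, 0, 0], [0, 0, 0], [0, 0, 0], [0, 0, 0], [0, 0, 0]], hand=[0, 0, 0, 0, 0, 0, 0, 0, 0, 0, 0, 0, 0])

```text
t: 18.5
tcp_pos: [0.4228, 0.3536, 0.1424]
tool_rot: [0.141, 0.99, 0.002, 0.002]
force: [0.2, -0.3, 0.4]
finger_gap: -0.001
```

```bash
python3 w.py 0.418 0.355 0.063; python3 -c "
from h import *
a=cams.snapshot('wrist');b=cams.snapshot('side')
cv2.imwrite('pics/c4.png',np.hstack([a[100:400,80:480],b[60:360,100:500]])[:,:,::-1])"
```

```text
18.5 [0.4228 0.3536 0.1424] [ 0.004  0.003 -1.   ] tip 0.0726 [0.4231 0.3539 0.0698]
plaster_block pt 0.69 [280. 212.] [0.4185 0.3548]
plaster_block 0.75 [178. 145. 380. 291.] [280. 216.] [0.4125 0.3566]
tilt [ 0.24  0.2  -0.  ] shift mm [ 5.2 -0.3  6.8]
```

View pics/c4.png

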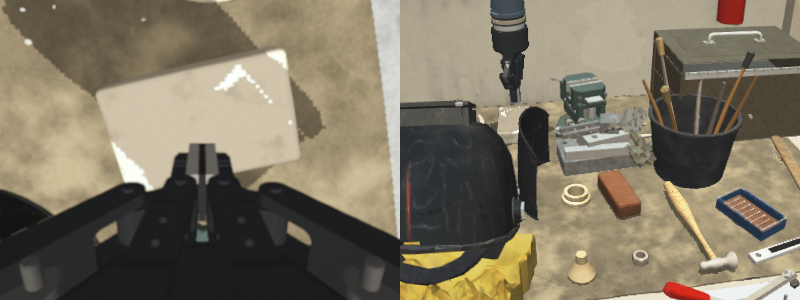

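The fingertips (side crop (515,100)) are over the plaster block (512,120), and the other parts stand as before. I'll trim slightly and hold.

Request:
drive_tool(linear=[[2, 0, 3], [2, 0, 2], [0, 0, 0], [0, 0, 0], [0, 0, 0], [0, 0, 0], [0, 0, 0], [0, 0, 0], [0, 0, 0], [0, 0, 0], [0, 0, 0], [0, 0, 0], [0, 0, 0], [0, 0, 0], [0, 0, 0], [0, 0, 0], [0, 0, 0], [0, 0, 0], [0, 0, 0], [0, 0, 0]], rot=[[0, 0, 0], [0, 0, 0], [0, 0, 0], [0, 0, 0], [0, 0, 0], [0, 0, 0], [0, 0, 0], [0, 0, 0], [0, 0, 0], [0, 0, 0], [0, 0, 0], [0, 0, 0], [0, 0, 0], [0, 0, 0], [0, 0, 0], [0, 0, 0], [0, 0, 0], [0, 0, 0], [0, 0, 0], [0, 0, 0]], hand=[0, 0, 0, 0, 0, 0, 0, 0, 0, 0, 0, 0, 0, 0, 0, 0, 0, 0, 0, 0])

```text
t: 20.62
tcp_pos: [0.4185, 0.3548, 0.1368]
tool_rot: [0.141, 0.99, 0.002, 0.002]
force: [0.2, 0.8, -0.8]
finger_gap: 0.002
```

Request:
drive_tool(linear=[[0, 0, 0], [0, 0, 0], [0, 0, 0], [0, 0, 0], [0, 0, 0], [0, 0, 0], [0, 0, 0], [0, 0, 0], [0, 0, 0], [0, 0, 0], [0, 0, 0], [0, 0, 0], [0, 0, 0], [0, 0, 0], [0, 0, 0], [0, 0, 0]], rot=[[0, 0, 0], [0, 0, 0], [0, 0, 0], [0, 0, 0], [0, 0, 0], [0, 0, 0], [0, 0, 0], [0, 0, 0], [0, 0, 0], [0, 0, 0], [0, 0, 0], [0, 0, 0], [0, 0, 0], [0, 0, 0], [0, 0, 0], [0, 0, 0]], hand=[0, 0, 0, 0, 0, 0, 0, 0, 0, 0, 0, 0, 0, 0, 0, 0])

```text
t: 21.95
tcp_pos: [0.4185, 0.3548, 0.1368]
tool_rot: [0.141, 0.99, 0.002, 0.002]
force: [-0.5, 0.4, -0.7]
finger_gap: 0.005
```

Request:
drive_tool(linear=[[0, 0, -8], [0, 0, -15], [0, 0, -18], [0, 0, -18], [0, 0, -18], [0, 0, -18], [0, 0, -15], [0, 0, -10], [0, 0, -6], [0, 0, -3], [0, 0, 0], [0, 0, 0], [0, 0, 0], [0, 0, 0]], rot=[[0, 0, 0], [0, 0, 0], [0, 0, 0], [0, 0, 0], [0, 0, 0], [0, 0, 0], [0, 0, 0], [0, 0, 0], [0, 0, 0], [0, 0, 0], [0, 0, 0], [0, 0, 0], [0, 0, 0], [0, 0, 0]], hand=[0, 0, 0, 0, 0, 0, 0, 0, 0, 0, 0, 0, 0, 0])

```text
t: 23.12
tcp_pos: [0.4161, 0.3535, 0.275]
tool_rot: [0.141, 0.99, 0.001, 0.001]
force: [-0.8, -1.1, -0.3]
finger_gap: 0.002
```

```bash
python3 w.py 0.418 0.355 0.20; python3 -c "
from h import *
cv2.imwrite('pics/side9.png',cams.snapshot('side')[:,:,::-1])
m=cams.camera_model('side')
for n in ('bronze_collar','polish_bar','sprue_button','hex_nut','plaster_block'):
    r=cams.spot_point(n,'side')[:1]; r and print(n,r[0]['at'],onz(m,r[0]['at'],0)[:2].round(3))"
```

```text
23.1167 [0.4161 0.3535 0.275 ] [ 0.002  0.002 -1.   ] tip 0.0726 [0.4163 0.3536 0.2024]
bronze_collar 0.53 [ 91. 326. 108. 329.] [ 99. 326.] [0.5274 0.0656]
plaster_block pt 0.72 [285. 187.] [0.419  0.3583]
plaster_block 0.9 [220. 143. 344. 236.] [282. 189.] [0.4148 0.3548]
tilt [ 0.12  0.07 -0.  ] shift mm [-1.3  1.8  2.4]
bronze_collar [277.5, 257.4] [0.52  0.082]
polish_bar [317.3, 260.6] [0.59 0.06]
sprue_button [280.1, 332.7] [ 0.495 -0.11 ]
hex_nut [336.8, 319.8] [ 0.588 -0.097]
plaster_block [214.5, 192.5] [0.415 0.346]
```

```bash
python3 -c "
from station import order; print(order.sign_off())"
```

```text
the job is handed in; nothing more can be done
None
```

The job is done and handed in. With the gripper shut, I pointed straight down at the bronze collar, then the polish bar, then the plaster block.

- **Holds:** each lasted about 3 s. The tips were about 3 cm above the collar and about 3.5 cm above the bar and the block, and within about 4 mm of each centre as measured.
- **Finish:** the fingertips ended 20.2 cm above the bench at about 23 s, out of the 54 s allowed.
- **Last checks:** the readings between moves never showed more than about 2 N on the tool. The side camera, checked at the end, found everything except the hammer, which I did not look up again, where it started. That is within detector scatter: up to about 6 mm for most, and about 17 mm for the block, which was partly hidden.
- **Disagreements:** one low-score wrist detection put the collar about 1.5 cm off, from a sliver at the picture's edge, and I disregarded it. The wrist outlines of the collar and bar also read up to about 8 mm short of the point detections when the fingers partly hid them, so I relied on the points.

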